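Sort full and empty sugar tins by weight

TASK

The two closed sugar tins in the wooden caddy look alike, and any number of them may be empty: lift each just clear to feel whether it is full or empty, then stand it on the marble slab and let go so that you can take it again by its narrow sides. Stand full tins in the rack with solid board sides and empty ones in the rack with wire sides, one to a bay, upright and wholly in on the rack's floor. Do not drop a tin or tip it over, and leave the other things on the table where they are.

Things in the scene. Friction and masses are not known exactly. Their poses are not given: they have to be found in the camera images.
- tin_a: Closed metal tin, 46 (its x) by 66 (its y) by 90 mm high, flat-sided, origin at the centre of its underside, z up; broad sides face x, narrow sides face y. Full it weighs 0.42 to 0.61 kg, empty 0.11 to 0.17 kg; nothing shows which: both, one or neither may be full. Starts upright in the caddy, on its base plate, its axes along the caddy's.
- tin_b: Closed metal tin, 46 (its x) by 66 (its y) by 90 mm high, flat-sided, origin at the centre of its underside, z up; broad sides face x, narrow sides face y. Full it weighs 0.42 to 0.61 kg, empty 0.11 to 0.17 kg; nothing shows which: both, one or neither may be full. Starts upright in the caddy, on its base plate, its axes along the caddy's.
- caddy: Plywood caddy where the tins start, fixed, 70 (x) by 166 (y), origin at the centre of its underside. Base plate 10 thick; places at y = -40 and 40; three cheeks 6 thick, 60 long in x, at y = -80, 0, 80, tops 104 above the table (4 over the tins), cover the tins' narrow sides: fingers can reach only the broad sides, which face the caddy's x. (mm)
- slab: Marble slab, fixed, 180 mm (x) by 260 mm (y) by 20 mm thick, origin at the centre of its underside. The spatula lies along its far (+x) edge; the rest is clear.
- board_rack: Plywood rack for full tins, with solid board cheeks. Fixed, 100 (x) by 134 (y), origin at the centre of its underside. Base plate 10 thick; cheeks 6 thick at y = -64, 0, 64, tops 108 above the table. Two bays 58 wide, centred at x = 0, y = -32 and 32, open at the top and both x ends. A tin goes in with its y along the rack's x, broad sides to the cheeks: 6 free each side, no room for fingers there. (mm)
- wire_rack: Steel rack for empty tins, with cheeks of 6 mm wire bars. Fixed, 100 (x) by 134 (y), origin at the centre of its underside. Base plate 10 thick; cheeks 6 thick at y = -64, 0, 64, tops 108 above the table. Two bays 58 wide, centred at x = 0, y = -32 and 32, open at the top and both x ends. A tin goes in with its y along the rack's x, broad sides to the cheeks: 6 free each side, no room for fingers there. (mm)
- spatula: Bystander: spatula 200 mm long, lying across the slab near its far edge, not over 25 mm high. Origin on its underside near the middle.
- ladle: Bystander: long spoon 200 mm long, lying on the table. Origin on its underside near the middle.
- bowl: Bystander: steel bowl, 100 mm across, 45 mm high. Origin: centre of its underside.
- jar: Bystander: amber glass jar with a lid, 64 mm across, 75 mm high. Origin: centre of its underside.
- cup: Bystander: white cup, 70 mm across, 80 mm high. Origin: centre of its underside.
There are look-alikes about, which are no part of the job. What is shaped like the wire_rack but turquoise is not meant.

How it is judged:
By the outcome, as a careful person would: the job done as asked, in the order asked, and still so for the second after the job is handed in, with the robot touching nothing.
It also fails if it takes over 72 s, if anything falls off the work surface, if the arm or the gripper's body presses on something with over 40 N, if the wrist force passes 120 N, or if a joint passes its speed limit or range.

ROBOT

A 6-joint arm with a two-finger parallel gripper is mounted at the origin on the work surface. World frame = base frame: x ahead of the robot, y to its left, z up, the work surface at z = 0. Lengths are in mm, angles in rad, forces in N, time in s.
With the tool pointing down it reaches from about 350 to 875 mm from the base axis. Payload 4.2 kg.
Tool frame: the origin (TCP) lies midway between the tips of the shut fingers; the grasp point (between the pads) lies 19 mm behind it (arm.tcp_to_grasp is the distance from the TCP to the grasp point, in mm); z points along the fingers, y is the line along which they close (so a half turn about z gives the same grasp; the last joint's range is limited). The gripper opens to 85 mm and grips with 20 to 120 N. Pads are 22 mm wide; open, the fingers measure 114 mm over their backs; the gripper's body (76 mm by 85 mm) begins 54 mm behind the grasp point. The pads swing forward as they close: fully open they stand 13 mm farther back than shut.
Start: joints at [-0.971, 0.385, 0.008, 0, -1.194, -0.259], TCP at [208.915, -589.028, 231.312] pointing down, gripper open.
Joint ranges: [-3.14, 3.14], [-1.21, 2.06], [-1.07, 1.41], [-3.16, 2.05], [-2.99, -0.16], [-3.1, 3.1]. Speed limits (rad/s): [2.79, 2.79, 3.14, 3.14, 3.14, 3.14].

INTERFACE

Orientations are given as a unit quaternion [x, y, z, w].
In Python, from bench import arm, imaging, job, models gives the robot as it stands.
- The arm moves only by the tool arm_command, never from a script. Its argument "rows" is a list of rows, each an object with "grip": the opening, from 0 (shut) to 1 (fully open); "linear": the shift along the tool's x, y, z in mm, a list of three; "rot": the turn, a rotation vector about the tool's x, y, z in rad, a list of three. In form: [{"grip": grip, "linear": [tx, ty, tz], "rot": [rx, ry, rz]}, ...]. A call has 1 to 10 rows; each row is the pose to reach, as a shift and turn from the pose commanded when the call began, along the tool's axes at that moment; what a row does not reach only later rows make up. A row lasts 1/8 s, in which the tool goes at most 62.5 mm and 10.7 degrees, less where a joint would pass 70% of its speed; a pose out of reach is approached as far as the arm can. A call with a gripper value outside its range is refused whole. The fingers move at their own pace and stop on an object; the grip force is fixed at half the most. Time passes only in rows, so rows that repeat a pose let the fingers close. It gives the time, the measured TCP pose, the force, the opening and the grip force at its end, in the units of the state.
- arm.read_state(): the state, without advancing time (a new reading comes with each control period).
- imaging.get_image(name): name is "scene" or "top"; returns a dict with "frame" (480x640x3 uint8, red, green, blue), "fx", "fy", "cx", "cy" (pixels), "extrinsics" (4x4, takes a point from world to camera coordinates). Camera axes: x right, y down, z forward; pixel columns grow to the right and rows downward; lengths in mm; the calibration is good to about 2 mm. A picture is of the moment at which its call begins. There is no depth.
- job.job_done(): hands the job in; it is judged then, once.
Trained networks look in a picture, given as the dict that the camera call returned (one of the last four; its "shot" number tells which), for a name from the list of things; names that differ only in an ending like _2 or _b are one class to them, and where a whole thing is asked for, a point or a joint stands for the part that bears it (a point fixed in the world has none). Each returns a list of dicts, best first, with "score" (0 to 1); they miss things now and then, are a little off and sometimes report something else, mostly with a low value. They report only what shows in the picture. A call takes as long as a camera call. They do not tell look-alikes from the thing itself.
- models.spot_in(picture, query): "rect" ([left, top, right, bottom] in pixels, round what is visible of it).
- models.tip_of(picture, query): "pixel" ([column, row] in pixels: a listed point, or the origin of a listed thing).
The state is a dict: "clock": time; "joints": joint angles; "joint_vel": joint speeds; "joint_efforts": joint torques, N m; "position": TCP position; "ee_rot": TCP orientation; "contact_force": force on the tool from outside, world axes, zero at the start; "wrist_torque": the same for the moment, N m; "gripper_width": finger opening in mm; "grasp_force": force on a finger pad.
Only numpy, scipy, OpenCV 4.12 (cv2) and the standard library are available. Lean on these libraries where they do the work, as an engineer would, in place of code of your own. Each camera call takes 0.05 s, during which the arm holds its last target. There are 200 camera calls.

## Working session

There is one attempt and no reset: what is moved stays moved. The work goes in short steps, Python scripts to look and compute and a tool call to move; the robot and the scene stay as the last step left them, time stands still between calls to the robot, and variables do not carry over. Pictures are saved under pics/ and viewed, at most 10 in all, crops included, and the job is handed in when it is done.

Besides the shell and the picture viewer there is one more tool, called after "Call:" as name([rows], argument=value, ...), one row to a line, values as JSON. arm_command: Moves the arm, as the interface text tells. Its arguments: {"type":"object","properties":{"rows":{"type":"array"}},"required":["rows"]}

```bash
mkdir -p pics; cat > look.py <<'E'
import numpy as np,cv2
from bench import arm,imaging,job,models
def save(p,n): cv2.imwrite('pics/'+n,cv2.cvtColor(p['frame'],cv2.COLOR_RGB2BGR))
def back(p,px,z):
    E=np.array(p['extrinsics']);R=E[:3,:3];t=E[:3,3]
    d=R.T@np.array([(px[0]-p['cx'])/p['fx'],(px[1]-p['cy'])/p['fy'],1]);c=-R.T@t
    return c+d*(z-c[2])/d[2]
def proj(p,X):
    E=np.array(p['extrinsics']);c=np.atleast_2d(X)@E[:3,:3].T+E[:3,3]
    return np.c_[p['fx']*c[:,0]/c[:,2]+p['cx'],p['fy']*c[:,1]/c[:,2]+p['cy']]
E
python3 - <<'E'
from look import *
s=arm.read_state();print({k:np.round(v,3).tolist() for k,v in s.items()},arm.tcp_to_grasp)
for n in('top','scene'):
    p=imaging.get_image(n);save(p,n+'0.png')
    E=np.array(p['extrinsics']);print(n,p['fx'],np.round(-E[:3,:3].T@E[:3,3]),np.round(E[:3,:3],2).tolist())
    for q in['tin_a','caddy','slab','board_rack','wire_rack','spatula']:
        print(q,[(round(d['score'],2),np.round(d['pixel']).tolist(),np.round(back(p,d['pixel'],10 if q=='tin_a' else 20 if q=='spatula' else 0)).tolist()[:2]) for d in models.tip_of(p,q)[:4]],[np.round(d['rect']).tolist() for d in models.spot_in(p,q)[:3]])
E
```

```text
{'clock': 0.0, 'joints': [-0.971, 0.386, 0.007, -0.001, -1.194, -0.259], 'joint_vel': [-0.003, 0.001, 0.001, 0.001, 0.001, 0.002], 'joint_efforts': [0.002, -39.229, 18.84, 4.186, -0.005, 0.0], 'position': [208.743, -588.49, 230.22], 'ee_rot': [-0.169, 0.986, 0.001, -0.0], 'contact_force': [0.266, -0.772, -1.063], 'wrist_torque': [0.009, 0.009, 0.0], 'grasp_force': 0.0, 'gripper_width': 85.239} 18.700000000000003
top 592.5919833553589 [ 341.  -30. 1503.] [[-0.03, -1.0, 0.01], [-0.99, 0.03, -0.12], [0.12, -0.01, -0.99]]
tin_a [(0.59, [163.0, 275.0], [459.0, 321.0])] [[140.0, 263.0, 171.0, 287.0]]
caddy [(0.55, [184.0, 276.0], [455.0, 269.0])] [[140.0, 255.0, 215.0, 295.0]]
slab [(0.77, [280.0, 284.0], [427.0, 29.0])] [[227.0, 246.0, 328.0, 320.0]]
board_rack [(0.62, [285.0, 196.0], [653.0, 10.0])] [[252.0, 166.0, 314.0, 223.0]]
wire_rack [(0.8, [462.0, 353.0], [242.0, -424.0]), (0.62, [418.0, 274.0], [443.0, -323.0])] [[388.0, 244.0, 462.0, 298.0], [436.0, 327.0, 500.0, 377.0]]
spatula [(0.88, [277.0, 253.0], [504.0, 34.0]), (0.39, [280.0, 282.0], [431.0, 28.0])] [[238.0, 238.0, 317.0, 266.0]]
scene 510.5134804995262 [1366. -617.  870.] [[0.57, 0.82, 0.0], [0.52, -0.36, -0.78], [-0.64, 0.45, -0.63]]
tin_a [(0.72, [395.0, 186.0], [456.0, 333.0]), (0.55, [370.0, 193.0], [442.0, 246.0]), (0.39, [354.0, 265.0], [659.0, 12.0])] [[386.0, 156.0, 410.0, 190.0], [363.0, 164.0, 387.0, 199.0]]
caddy [(0.95, [382.0, 192.0], [445.0, 290.0])] [[353.0, 153.0, 416.0, 205.0]]
slab [(0.98, [310.0, 218.0], [428.0, 38.0])] [[254.0, 182.0, 357.0, 250.0]]
board_rack [(0.95, [357.0, 263.0], [651.0, 28.0])] [[321.0, 211.0, 390.0, 285.0]]
wire_rack [(0.85, [194.0, 271.0], [441.0, -323.0]), (0.63, [126.0, 244.0], [245.0, -425.0])] [[155.0, 217.0, 227.0, 298.0], [86.0, 196.0, 160.0, 264.0]]
spatula [(0.66, [326.0, 227.0], [506.0, 35.0])] [[294.0, 212.0, 354.0, 236.0]]
```

View pics/top0.png

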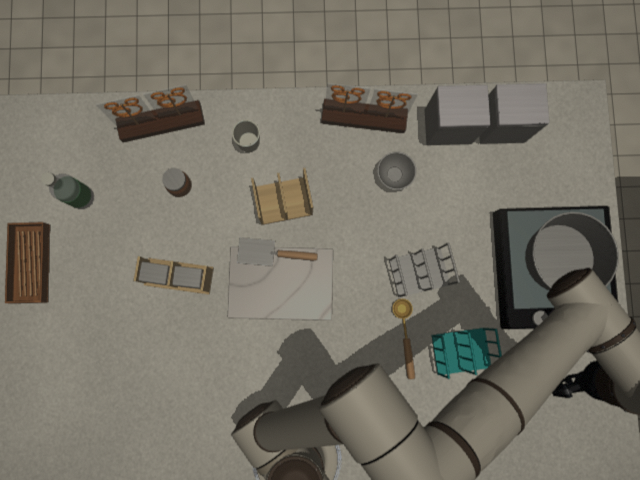

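View pics/scene0.png

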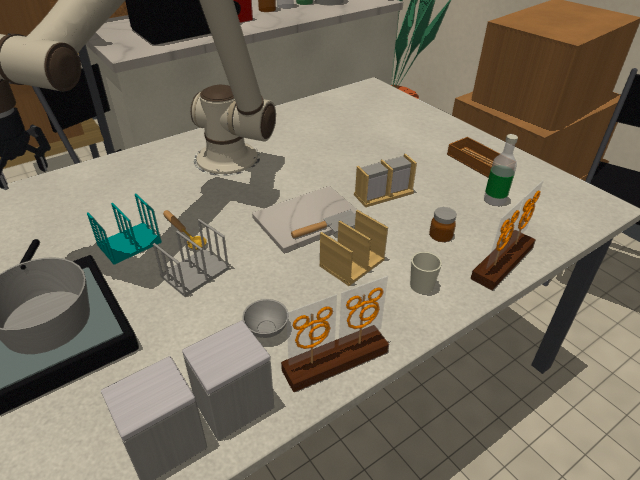

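```bash
cat > mos.py <<'E'
import numpy as np,cv2
def crop(f,x,y,w,h,s):
    c=cv2.resize(f[y:y+h,x:x+w],None,fx=s,fy=s,interpolation=cv2.INTER_CUBIC)
    for i in range(0,w,10):
        cv2.line(c,(i*s,0),(i*s,8 if (x+i)%10==0 else 3),(255,0,255),1)
        cv2.putText(c,str(x+i),(i*s,18),0,.32,(255,0,255),1)
    for j in range(0,h,10):
        cv2.line(c,(0,j*s),(8,j*s),(255,0,255),1);cv2.putText(c,str(y+j),(9,j*s+4),0,.32,(255,0,255),1)
    return c
E
python3 - <<'E'
from mos import *
t=cv2.imread('pics/top0.png');s=cv2.imread('pics/scene0.png')
A=np.vstack([np.hstack([crop(t,130,240,90,66,4),crop(t,240,160,90,66,4)]),np.hstack([crop(t,380,240,90,66,4),crop(t,220,240,90,66,4)])])
cv2.imwrite('pics/mt.png',A)
B=np.vstack([np.hstack([crop(s,340,140,90,74,4),crop(s,310,210,90,74,4)]),np.hstack([crop(s,145,220,90,74,4),crop(s,260,180,90,74,4)])])
cv2.imwrite('pics/ms.png',B);print(A.shape,B.shape)
E
```

```text
(528, 720, 3) (592, 720, 3)
```

View pics/mt.png

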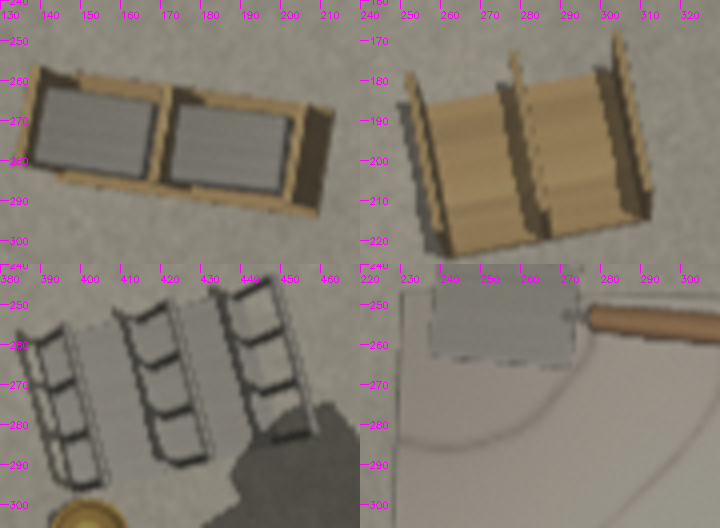

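View pics/ms.png

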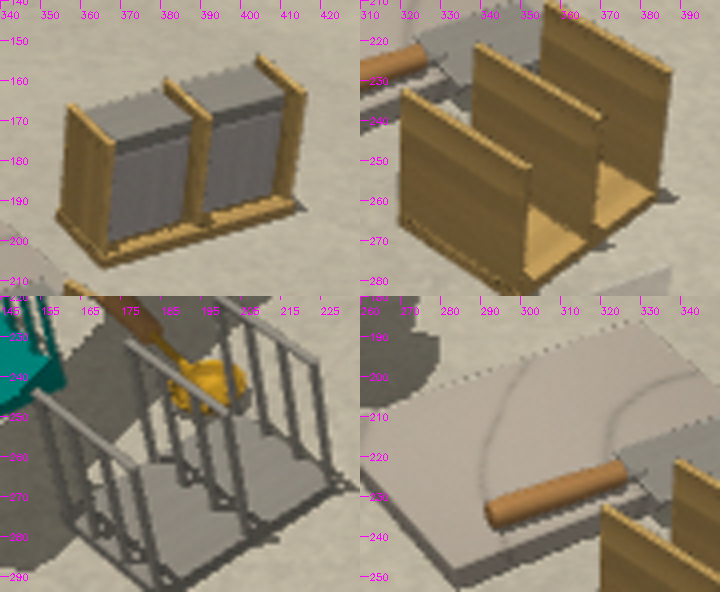

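```bash
cat > fit.py <<'E'
from look import *
from scipy.optimize import least_squares
P={n:imaging.get_image(n) for n in('top','scene')}
def px(o,l): return [((X+.5)/4-.5+o[0],(Y+.5)/4-.5+o[1]) for X,Y in l]
D={'caddy':[('top',[(30,-80,104),(30,0,104),(30,80,104),(-30,-80,104),(-30,0,104),(-30,80,104)],px((130,240),[(301,103),(170,86),(38,68),(288,203),(155,184),(21,166)])),
 ('scene',[(-30,-80,104),(-30,0,104),(-30,80,104),(30,-80,104),(30,0,104),(30,80,104),(35,-83,0)],px((340,140),[(72,107),(170,82),(262,56),(110,141),(207,118),(301,92),(105,267)]))],
'board':[('top',[(50,64,108),(50,0,108),(50,-64,108),(-50,67,0),(-50,-67,0)],px((240,160),[(50,72),(153,52),(258,33),(85,257),(290,219)])),
 ('scene',[(-50,-64,108),(50,-64,108),(-50,0,108),(50,0,108),(-50,64,108),(50,64,108)],px((310,210),[(45,90),(170,165),(118,45),(240,120),(188,2),(310,72)]))],
'wire':[('top',[(48,64,107),(-48,64,107),(48,0,107),(-48,0,107),(48,-64,107),(-48,-64,107)],px((380,240),[(67,60),(103,221),(169,37),(209,194),(272,11),(314,169)])),
 ('scene',[(-48,-64,107),(48,-64,107),(-48,0,107),(48,0,107),(48,64,107)],px((145,220),[(40,96),(135,172),(130,48),(230,116),(317,65)]))]}
def W(v,L):
    L=np.array(L,float);c,s=np.cos(v[2]),np.sin(v[2])
    return np.c_[v[0]+c*L[:,0]-s*L[:,1],v[1]+s*L[:,0]+c*L[:,1],L[:,2]]
g={'caddy':(448,287,-.14),'board':(652,20,.18),'wire':(442,-323,.23)}
for k in D:
  for use in(0,1),(0,),(1,):
    f=lambda v:np.concatenate([(proj(P[n],W(v,L))-np.array(q)).ravel() for i,(n,L,q) in enumerate(D[k]) if i in use])
    r=least_squares(f,g[k],x_scale=[10,10,.1],loss='soft_l1')
    print(k,use,np.round(r.x,3),'rms',np.sqrt(np.mean(f(r.x)**2)).round(2))
    if use==(0,1): print(np.round(f(r.x).reshape(-1,2),1).tolist())
E
python3 fit.py
```

```text
caddy (0, 1) [ 4.55679e+02  2.83650e+02 -1.64000e-01] rms 0.84
[[0.3, -0.4], [-0.4, -0.6], [-0.8, -0.6], [-0.4, -0.2], [-0.8, 0.0], [-0.9, 0.0], [-1.4, -0.8], [-1.9, -0.7], [-1.8, -0.2], [-0.2, 1.0], [0.0, 0.2], [0.1, 0.3], [-1.5, 1.1]]
caddy (0,) [ 4.54937e+02  2.82422e+02 -1.64000e-01] rms 0.34
caddy (1,) [ 4.56543e+02  2.86930e+02 -1.82000e-01] rms 0.75
board (0, 1) [6.4258e+02 1.5887e+01 1.5600e-01] rms 0.65
[[-1.0, -1.1], [-0.6, -0.9], [-0.7, -0.9], [-0.4, 0.3], [-0.3, 0.3], [-0.9, -0.1], [-1.2, 1.1], [-0.6, -0.2], [-0.2, -0.1], [-0.5, -0.2], [-0.2, 0.1]]
board (0,) [6.41238e+02 1.44730e+01 1.55000e-01] rms 0.46
board (1,) [6.43183e+02 1.72840e+01 1.62000e-01] rms 0.4
wire (0, 1) [ 4.49041e+02 -3.23069e+02  2.06000e-01] rms 0.64
[[-1.3, 0.0], [-0.0, -0.8], [-0.7, -0.5], [-0.3, -0.4], [-0.5, -0.2], [-0.4, -0.5], [-1.2, -0.4], [-0.5, -0.3], [-0.7, -1.0], [-1.0, 0.0], [-0.9, -0.1]]
wire (0,) [ 4.48123e+02 -3.24259e+02  1.99000e-01] rms 0.3
wire (1,) [ 4.51246e+02 -3.21997e+02  2.09000e-01] rms 0.3
```

```bash
cat > plan.py <<'E'
# usage: plan.py x,y,z,psi/x,y,z,psi ... ; each arg one call; '/' separates waypoints; psi=angle of tool y
import sys,json,os,numpy as np
c=json.load(open('cmd.json')) if os.path.exists('cmd.json') else [208.915,-589.028,231.312,np.arctan2(2*-.169*.986,2*.986**2-1)]
for a in sys.argv[1:]:
    p=c[3];x=np.array([np.sin(p),-np.cos(p)]);x=-x if False else x
    y=np.array([np.cos(p),np.sin(p)]);x=np.array([-np.sin(p)*-1*-1,np.cos(p)]) # y cross z(-Z) = x
    x=np.cross([y[0],y[1],0],[0,0,-1])[:2]
    prev=(np.zeros(3),0);out=[]
    for w in a.split('/'):
        t=np.array([float(v) for v in w.split(',')]);d=t[:2]-c[:2]
        l=np.round([x@d,y@d,c[2]-t[2]]);r=round(-(t[3]-p),2)
        n=max(np.linalg.norm(l-prev[0])/62.5,abs(r-prev[1])/.186);prev=(l,r);out.append((l.tolist(),r,round(n,1)))
    print(out)
    w=x*l[0]+y*l[1];c=[c[0]+w[0],c[1]+w[1],c[2]-l[2],p-r]
    print('  cmd',np.round(c,3).tolist())
json.dump(c,open('cmd.json','w'))
E
sed -i '/p=c\[3\]/s/;x=.*//; s/;x=np.array(\[-np.sin.*$//' plan.py
python3 plan.py 420,-150,220,2.4/449,244,190,2.978 449,244,50,2.978
```

```text
[([484.0, 53.0, 11.0], np.float64(-2.74), np.float64(14.7)), ([865.0, -51.0, 41.0], np.float64(-3.32), np.float64(6.3))]
  cmd [448.675, 243.643, 190.312, 2.981]
[([-0.0, -0.0, 140.0], np.float64(0.0), np.float64(2.2))]
  cmd [448.675, 243.643, 50.312, 2.981]
```

```bash
rm cmd.json; sed -i 's/np.arctan2(.*)\]/1.9103]/' plan.py
python3 plan.py 420,-150,220,2.4/449,244,190,2.978 449,244,50,2.978
```

```text
[([-345.0, 344.0, 11.0], np.float64(-0.49), np.float64(7.8)), ([-504.0, 706.0, 41.0], np.float64(-1.07), np.float64(6.3))]
  cmd [449.035, 244.515, 190.312, 2.98]
[([1.0, -0.0, 140.0], np.float64(0.0), np.float64(2.2))]
  cmd [448.875, 243.528, 50.312, 2.98]
```

```bash
rm cmd.json
python3 plan.py 420,-150,220,2.4 449,244,190,2.978 449,244,50,2.978
```

```text
[([-345.0, 344.0, 11.0], np.float64(-0.49), np.float64(7.8))]
  cmd [419.664, -149.772, 220.312, 2.4]
[([-310.0, 244.0, 30.0], np.float64(-0.58), np.float64(6.3))]
  cmd [449.015, 243.642, 190.312, 2.98]
[([-0.0, 0.0, 140.0], np.float64(0.0), np.float64(2.2))]
  cmd [449.015, 243.642, 50.312, 2.98]
```

Call:
arm_command([
  {"grip": 1,"linear": [-345,344,11],"rot": [0,0,-0.49]},
  {"grip": 1,"linear": [-345,344,11],"rot": [0,0,-0.49]},
  {"grip": 1,"linear": [-345,344,11],"rot": [0,0,-0.49]},
  {"grip": 1,"linear": [-345,344,11],"rot": [0,0,-0.49]},
  {"grip": 1,"linear": [-345,344,11],"rot": [0,0,-0.49]},
  {"grip": 1,"linear": [-345,344,11],"rot": [0,0,-0.49]},
  {"grip": 1,"linear": [-345,344,11],"rot": [0,0,-0.49]},
  {"grip": 1,"linear": [-345,344,11],"rot": [0,0,-0.49]},
  {"grip": 1,"linear": [-345,344,11],"rot": [0,0,-0.49]},
  {"grip": 1,"linear": [-345,344,11],"rot": [0,0,-0.49]},
])

```text
clock: 2.65
position: [419.0, -149.5, 220.4]
ee_rot: [-0.404, 0.915, 0.0, -0.0]
contact_force: [-0.6, 0.3, 0.1]
gripper_width: 85.7
grasp_force: 0.0
```

Call:
arm_command([
  {"grip": 1,"linear": [-310,244,30],"rot": [0,0,-0.58]},
  {"grip": 1,"linear": [-310,244,30],"rot": [0,0,-0.58]},
  {"grip": 1,"linear": [-310,244,30],"rot": [0,0,-0.58]},
  {"grip": 1,"linear": [-310,244,30],"rot": [0,0,-0.58]},
  {"grip": 1,"linear": [-310,244,30],"rot": [0,0,-0.58]},
  {"grip": 1,"linear": [-310,244,30],"rot": [0,0,-0.58]},
  {"grip": 1,"linear": [-310,244,30],"rot": [0,0,-0.58]},
  {"grip": 1,"linear": [-310,244,30],"rot": [0,0,-0.58]},
  {"grip": 1,"linear": [-310,244,30],"rot": [0,0,-0.58]},
  {"grip": 1,"linear": [-310,244,30],"rot": [0,0,-0.58]},
])

```text
clock: 3.9
position: [448.1, 242.3, 190.6]
ee_rot: [-0.648, 0.762, 0.0, 0.0]
contact_force: [-0.3, -0.1, 0.0]
gripper_width: 85.3
grasp_force: 0.0
```

```bash
python3 - <<'E'
from look import *
from mos import crop
p=imaging.get_image('scene');q=imaging.get_image('top')
for n in(p,q): n['frame']=cv2.cvtColor(n['frame'],cv2.COLOR_RGB2BGR)
T=arm.read_state()['position']; print(T)
for n in (p,q):
    for k in proj(n,[T]).astype(int): cv2.circle(n['frame'],tuple(int(v) for v in k),1,(0,0,255),-1)
cv2.imwrite('pics/c1.png',np.hstack([crop(p['frame'],330,90,95,120,4),crop(q['frame'],125,210,95,120,4)]))
E
```

```text
[448.06060043 242.80169748 190.66929802]
```

View pics/c1.png

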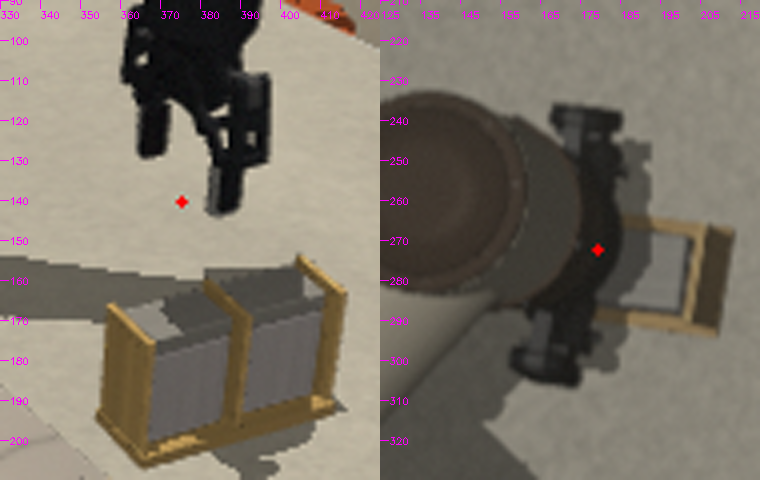

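Call:
arm_command([
  {"grip": 1,"linear": [0,0,40],"rot": [0,0,0]},
  {"grip": 1,"linear": [0,0,80],"rot": [0,0,0]},
  {"grip": 1,"linear": [0,0,115],"rot": [0,0,0]},
  {"grip": 1,"linear": [0,0,140],"rot": [0,0,0]},
  {"grip": 1,"linear": [0,0,140],"rot": [0,0,0]},
  {"grip": 0.3,"linear": [0,0,140],"rot": [0,0,0]},
  {"grip": 0.3,"linear": [0,0,140],"rot": [0,0,0]},
  {"grip": 0.3,"linear": [0,0,140],"rot": [0,0,0]},
  {"grip": 0.3,"linear": [0,0,140],"rot": [0,0,0]},
  {"grip": 0.3,"linear": [0,0,140],"rot": [0,0,0]},
])

```text
clock: 5.25
position: [448.6, 244.6, 51.8]
ee_rot: [-0.649, 0.761, -0.0, 0.001]
contact_force: [-1.9, 0.1, 5.8]
gripper_width: 45.4
grasp_force: 62.5
```

Call:
arm_command([
  {"grip": 0,"linear": [0,0,0],"rot": [0,0,0]},
  {"grip": 0,"linear": [0,0,0],"rot": [0,0,0]},
  {"grip": 0,"linear": [0,0,-5],"rot": [0,0,0]},
  {"grip": 0,"linear": [0,0,-10],"rot": [0,0,0]},
  {"grip": 0,"linear": [0,0,-10],"rot": [0,0,0]},
  {"grip": 0,"linear": [0,0,-10],"rot": [0,0,0]},
  {"grip": 0,"linear": [0,0,-10],"rot": [0,0,0]},
  {"grip": 0,"linear": [0,0,-10],"rot": [0,0,0]},
])

```text
clock: 6.25
position: [447.9, 243.9, 60.1]
ee_rot: [-0.648, 0.761, -0.0, -0.0]
contact_force: [0.0, 0.1, -5.2]
gripper_width: 45.6
grasp_force: 62.0
```

```bash
python3 - <<'E'
from look import *
for i in range(4):
    imaging.get_image('top');s=arm.read_state();print(s['clock'],np.round(s['contact_force'],1),s['gripper_width'],s['grasp_force'],np.round(s['position'],1))
E
python3 plan.py 449,244,60,2.98 449,244,165,2.98 395,60,165,2.98 395,60,61,2.98
```

```text
6.3 [-0.7 -0.3 -5.2] 45.352872911441175 61.9568395614624 [447.9 243.9  60.2]
6.35 [-0.8 -0.3 -6.2] 45.467605321588 61.95697546005249 [447.9 243.9  60.2]
6.4 [ 0.3  0.5 -5.7] 45.25542538407723 61.95695757865906 [447.9 243.9  60.2]
6.45 [-0.3  0.5 -5.3] 45.50858048220267 61.956303119659424 [447.9 244.   60.3]
[([-0.0, 0.0, -10.0], np.float64(0.0), np.float64(0.2))]
  cmd [449.015, 243.642, 60.312, 2.98]
[([-0.0, 0.0, -105.0], np.float64(0.0), np.float64(1.7))]
  cmd [449.015, 243.642, 165.312, 2.98]
[([190.0, 24.0, 0.0], np.float64(0.0), np.float64(3.1))]
  cmd [394.814, 59.962, 165.312, 2.98]
[([-0.0, -0.0, 104.0], np.float64(0.0), np.float64(1.7))]
  cmd [394.814, 59.962, 61.312, 2.98]
```

Call:
arm_command([
  {"grip": 0,"linear": [0,0,-35],"rot": [0,0,0]},
  {"grip": 0,"linear": [0,0,-75],"rot": [0,0,0]},
  {"grip": 0,"linear": [0,0,-105],"rot": [0,0,0]},
  {"grip": 0,"linear": [30,4,-105],"rot": [0,0,0]},
  {"grip": 0,"linear": [75,10,-105],"rot": [0,0,0]},
  {"grip": 0,"linear": [120,15,-105],"rot": [0,0,0]},
  {"grip": 0,"linear": [165,21,-105],"rot": [0,0,0]},
  {"grip": 0,"linear": [190,24,-105],"rot": [0,0,0]},
  {"grip": 0,"linear": [190,24,-105],"rot": [0,0,0]},
  {"grip": 0,"linear": [190,24,-105],"rot": [0,0,0]},
])

```text
clock: 7.7
position: [394.4, 60.6, 165.6]
ee_rot: [-0.648, 0.761, -0.0, 0.001]
contact_force: [-0.4, 0.7, -5.2]
gripper_width: 45.7
grasp_force: 64.2
```

Call:
arm_command([
  {"grip": 0,"linear": [0,0,35],"rot": [0,0,0]},
  {"grip": 0,"linear": [0,0,70],"rot": [0,0,0]},
  {"grip": 0,"linear": [0,0,90],"rot": [0,0,0]},
  {"grip": 0,"linear": [0,0,98],"rot": [0,0,0]},
  {"grip": 0,"linear": [0,0,101],"rot": [0,0,0]},
  {"grip": 0,"linear": [0,0,103],"rot": [0,0,0]},
  {"grip": 0,"linear": [0,0,103],"rot": [0,0,0]},
])

```text
clock: 8.57
position: [394.4, 60.5, 62.8]
ee_rot: [-0.648, 0.761, -0.0, 0.001]
contact_force: [0.5, -0.1, -4.4]
gripper_width: 45.2
grasp_force: 64.8
```

Call:
arm_command([
  {"grip": 0,"linear": [0,0,1],"rot": [0,0,0]},
  {"grip": 0,"linear": [0,0,2],"rot": [0,0,0]},
  {"grip": 0,"linear": [0,0,2],"rot": [0,0,0]},
  {"grip": 0,"linear": [0,0,2],"rot": [0,0,0]},
])

```text
clock: 9.07
position: [394.4, 60.4, 61.8]
ee_rot: [-0.649, 0.761, -0.0, 0.001]
contact_force: [-5.1, -0.7, 10.0]
gripper_width: 45.3
grasp_force: 66.5
```

```bash
sed -i 's/61\.31[0-9]*/60.31/' cmd.json; sed -E -i 's/, 61\.3[0-9]+/, 60.312/' cmd.json; cat cmd.json; python3 plan.py 394.8,60,135,2.98 394.8,60,135,4.55 394.8,60,62,4.55
```

```text
[394.81394355153816, 59.96235982968878, 60.31, 2.9803][([-0.0, 0.0, -75.0], np.float64(0.0), np.float64(1.2))]
  cmd [394.814, 59.962, 135.31, 2.98]
[([-0.0, 0.0, 0.0], np.float64(-1.57), np.float64(8.4))]
  cmd [394.814, 59.962, 135.31, 4.55]
[([-0.0, -0.0, 73.0], np.float64(0.0), np.float64(1.2))]
  cmd [394.814, 59.962, 62.31, 4.55]
```

Call:
arm_command([
  {"grip": 1,"linear": [0,0,-1],"rot": [0,0,0]},
  {"grip": 1,"linear": [0,0,-1],"rot": [0,0,0]},
  {"grip": 1,"linear": [0,0,-1],"rot": [0,0,0]},
  {"grip": 1,"linear": [0,0,-1],"rot": [0,0,0]},
  {"grip": 1,"linear": [0,0,-15],"rot": [0,0,0]},
  {"grip": 1,"linear": [0,0,-45],"rot": [0,0,0]},
  {"grip": 1,"linear": [0,0,-75],"rot": [0,0,0]},
  {"grip": 1,"linear": [0,0,-75],"rot": [0,0,0]},
])

```text
clock: 10.07
position: [395.4, 61.0, 137.2]
ee_rot: [-0.648, 0.761, -0.001, 0.003]
contact_force: [-0.4, -1.1, -0.7]
gripper_width: 85.5
grasp_force: 0.0
```

Call:
arm_command([
  {"grip": 1,"linear": [0,0,0],"rot": [0,0,-0.18]},
  {"grip": 1,"linear": [0,0,0],"rot": [0,0,-0.36]},
  {"grip": 1,"linear": [0,0,0],"rot": [0,0,-0.54]},
  {"grip": 1,"linear": [0,0,0],"rot": [0,0,-0.72]},
  {"grip": 1,"linear": [0,0,0],"rot": [0,0,-0.9]},
  {"grip": 1,"linear": [0,0,0],"rot": [0,0,-1.08]},
  {"grip": 1,"linear": [0,0,0],"rot": [0,0,-1.26]},
  {"grip": 1,"linear": [0,0,0],"rot": [0,0,-1.44]},
  {"grip": 1,"linear": [0,0,0],"rot": [0,0,-1.57]},
  {"grip": 1,"linear": [0,0,0],"rot": [0,0,-1.57]},
])

```text
clock: 11.32
position: [393.4, 59.9, 134.4]
ee_rot: [0.997, -0.081, -0.001, 0.001]
contact_force: [-0.0, -0.2, -0.0]
gripper_width: 85.3
grasp_force: 0.0
```

Call:
arm_command([
  {"grip": 1,"linear": [0,0,0],"rot": [0,0,0]},
])

```text
clock: 11.45
position: [393.7, 60.0, 134.8]
ee_rot: [0.997, -0.081, -0.001, 0.0]
contact_force: [0.4, -0.1, -0.1]
gripper_width: 85.4
grasp_force: 0.0
```

```bash
python3 - <<'E'
from look import *
from mos import crop
p=imaging.get_image('scene');q=imaging.get_image('top')
for n in(p,q): n['frame']=cv2.cvtColor(n['frame'],cv2.COLOR_RGB2BGR)
cv2.imwrite('pics/c2.png',np.hstack([crop(p['frame'],260,120,95,120,4),crop(q['frame'],225,210,95,120,4)]))
E
```

```text
(no output)
```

View pics/c2.png

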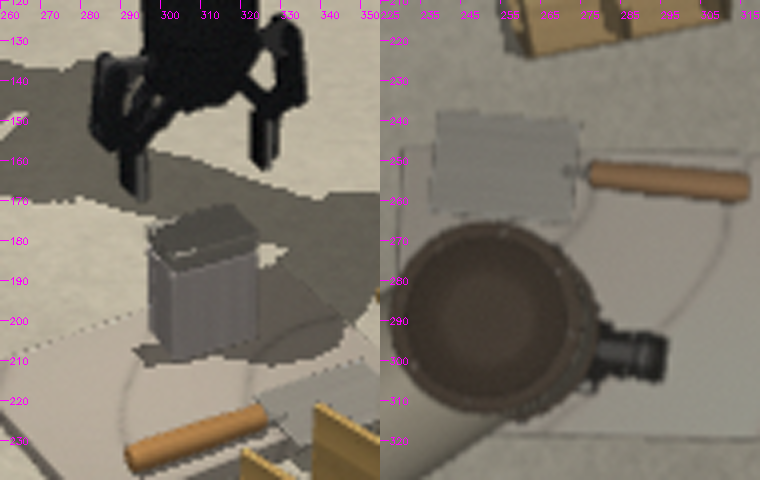

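Call:
arm_command([
  {"grip": 1,"linear": [0,0,30],"rot": [0,0,0]},
  {"grip": 1,"linear": [0,0,58],"rot": [0,0,0]},
  {"grip": 1,"linear": [0,0,73],"rot": [0,0,0]},
  {"grip": 1,"linear": [0,0,73],"rot": [0,0,0]},
  {"grip": 0.5,"linear": [0,0,73],"rot": [0,0,0]},
  {"grip": 0.5,"linear": [0,0,73],"rot": [0,0,0]},
  {"grip": 0.5,"linear": [0,0,73],"rot": [0,0,0]},
  {"grip": 0.3,"linear": [0,0,73],"rot": [0,0,0]},
  {"grip": 0,"linear": [0,0,73],"rot": [0,0,0]},
])

```text
clock: 12.68
position: [395.2, 60.9, 63.3]
ee_rot: [0.997, -0.08, 0.001, -0.001]
contact_force: [0.3, 1.9, 6.0]
gripper_width: 65.6
grasp_force: 68.5
```

```bash
python3 plan.py 395,60,175,4.55/480,50,175,3.65 636.5,47,175,3.30 636.5,47,53,3.30
```

```text
[([0.0, -0.0, -113.0], np.float64(0.0), np.float64(1.8)), ([86.0, -4.0, -113.0], np.float64(0.9), np.float64(4.8))]
  cmd [480.332, 50.031, 175.31, 3.65]
[([79.0, -135.0, 0.0], np.float64(0.35), np.float64(2.5))]
  cmd [636.715, 46.786, 175.31, 3.3]
[([-0.0, 0.0, 122.0], np.float64(0.0), np.float64(2.0))]
  cmd [636.715, 46.786, 53.31, 3.3]
```

Call:
arm_command([
  {"grip": 0,"linear": [0,0,-30],"rot": [0,0,0]},
  {"grip": 0,"linear": [0,0,-75],"rot": [0,0,0]},
  {"grip": 0,"linear": [0,0,-113],"rot": [0,0,0.05]},
  {"grip": 0,"linear": [12,-1,-113],"rot": [0,0,0.2]},
  {"grip": 0,"linear": [30,-1,-113],"rot": [0,0,0.37]},
  {"grip": 0,"linear": [50,-2,-113],"rot": [0,0,0.54]},
  {"grip": 0,"linear": [70,-3,-113],"rot": [0,0,0.71]},
  {"grip": 0,"linear": [86,-4,-113],"rot": [0,0,0.85]},
  {"grip": 0,"linear": [86,-4,-113],"rot": [0,0,0.9]},
  {"grip": 0,"linear": [86,-4,-113],"rot": [0,0,0.9]},
])

```text
clock: 13.92
position: [477.7, 49.8, 173.5]
ee_rot: [0.862, -0.506, -0.002, 0.002]
contact_force: [0.4, 0.7, -3.9]
gripper_width: 65.6
grasp_force: 70.4
```

Call:
arm_command([
  {"grip": 0,"linear": [15,-25,0],"rot": [0,0,0.1]},
  {"grip": 0,"linear": [37,-63,0],"rot": [0,0,0.22]},
  {"grip": 0,"linear": [60,-103,0],"rot": [0,0,0.32]},
  {"grip": 0,"linear": [79,-135,0],"rot": [0,0,0.35]},
  {"grip": 0,"linear": [79,-135,0],"rot": [0,0,0.35]},
  {"grip": 0,"linear": [79,-135,0],"rot": [0,0,0.35]},
])

```text
clock: 14.68
position: [634.2, 47.2, 173.7]
ee_rot: [0.761, -0.648, -0.001, 0.002]
contact_force: [-0.5, 0.1, -4.8]
gripper_width: 65.2
grasp_force: 72.5
```

```bash
python3 - <<'E'
from look import *
from mos import crop
p=imaging.get_image('scene');q=imaging.get_image('top')
print(arm.read_state()['position'],arm.read_state()['contact_force'])
for n in(p,q): n['frame']=cv2.cvtColor(n['frame'],cv2.COLOR_RGB2BGR)
cv2.imwrite('pics/c3.png',np.hstack([crop(p['frame'],310,170,95,120,4),crop(q['frame'],230,130,95,120,4)]))
E
```

```text
[634.42923424  47.29916509 174.85196072] [-0.24810387  0.10931696 -4.49419867]
```

View pics/c3.png

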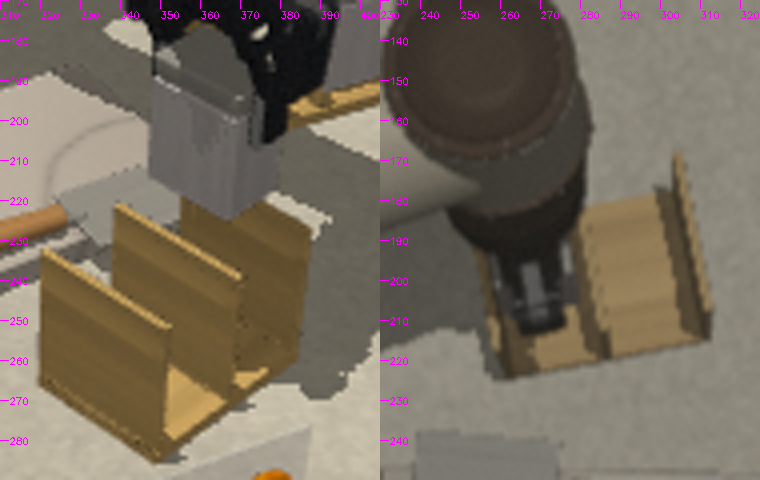

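```bash
python3 - <<'E'
from look import *
p=imaging.get_image('scene');T=arm.read_state()['position'];a=.161;c,s=np.cos(a),np.sin(a)
L=[(33,-23),(-33,-23),(33,23)]
X=[(T[0]+c*x-s*y,T[1]+s*x+c*y,T[2]-43.3) for x,y in L]
print(T,np.round(proj(p,X)-[(366.7,224.7),(346.7,214.7),(379,217)],1))
E
```

```text
[634.67732856  47.34827054 175.29082953] [[-0.2  1.2]
 [-1.  -0.9]
 [ 0.1  0.7]]
```

Call:
arm_command([
  {"grip": 0,"linear": [0,0,15],"rot": [0,0,0]},
  {"grip": 0,"linear": [0,0,30],"rot": [0,0,0]},
  {"grip": 0,"linear": [0,0,45],"rot": [0,0,0]},
  {"grip": 0,"linear": [0,0,55],"rot": [0,0,0]},
  {"grip": 0,"linear": [0,0,55],"rot": [0,0,0]},
])

```text
clock: 15.45
position: [635.2, 47.1, 118.8]
ee_rot: [0.761, -0.648, -0.001, 0.001]
contact_force: [-1.2, 0.3, -5.0]
gripper_width: 65.5
grasp_force: 72.5
```

Call:
arm_command([
  {"grip": 0,"linear": [0,0,20],"rot": [0,0,0]},
  {"grip": 0,"linear": [0,0,40],"rot": [0,0,0]},
  {"grip": 0,"linear": [0,0,55],"rot": [0,0,0]},
  {"grip": 0,"linear": [0,0,62],"rot": [0,0,0]},
  {"grip": 0,"linear": [0,0,65],"rot": [0,0,0]},
  {"grip": 0,"linear": [0,0,65],"rot": [0,0,0]},
])

```text
clock: 16.2
position: [636.3, 47.4, 55.8]
ee_rot: [0.761, -0.648, 0.0, -0.0]
contact_force: [-0.1, 0.2, -4.5]
gripper_width: 65.3
grasp_force: 72.6
```

Inside the bay, no contact with the cheeks; creep down to the floor.

Call:
arm_command([
  {"grip": 0,"linear": [0,0,1],"rot": [0,0,0]},
  {"grip": 0,"linear": [0,0,2],"rot": [0,0,0]},
  {"grip": 0,"linear": [0,0,3],"rot": [0,0,0]},
  {"grip": 0,"linear": [0,0,3],"rot": [0,0,0]},
])

```text
clock: 16.7
position: [636.2, 47.5, 53.5]
ee_rot: [0.761, -0.648, 0.0, -0.0]
contact_force: [-2.6, 0.1, 1.8]
gripper_width: 65.1
grasp_force: 73.1
```

```bash
sed -E -i 's/, 53\.31[0-9]*/, 52.31/' cmd.json; cat cmd.json; python3 plan.py 636.7,46.8,170,3.3 461.5,323.5,170,2.98 461.5,323.5,50,2.98
```

```text
[636.7146504137064, 46.786196926815826, 52.31, 3.3003][([-0.0, 0.0, -118.0], np.float64(0.0), np.float64(1.9))]
  cmd [636.715, 46.786, 170.31, 3.3]
[([-301.0, 129.0, 0.0], np.float64(0.32), np.float64(5.2))]
  cmd [461.765, 323.616, 170.31, 2.98]
[([0.0, 0.0, 120.0], np.float64(0.0), np.float64(1.9))]
  cmd [461.765, 323.616, 50.31, 2.98]
```

Call:
arm_command([
  {"grip": 1,"linear": [0,0,0],"rot": [0,0,0]},
  {"grip": 1,"linear": [0,0,0],"rot": [0,0,0]},
  {"grip": 1,"linear": [0,0,0],"rot": [0,0,0]},
  {"grip": 1,"linear": [0,0,-2],"rot": [0,0,0]},
  {"grip": 1,"linear": [0,0,-20],"rot": [0,0,0]},
  {"grip": 1,"linear": [0,0,-55],"rot": [0,0,0]},
  {"grip": 1,"linear": [0,0,-100],"rot": [0,0,0]},
  {"grip": 1,"linear": [0,0,-118],"rot": [0,0,0]},
  {"grip": 1,"linear": [0,0,-118],"rot": [0,0,0]},
])

```text
clock: 17.82
position: [637.1, 47.6, 173.6]
ee_rot: [0.761, -0.648, 0.002, -0.002]
contact_force: [-0.2, -0.1, -0.7]
gripper_width: 85.3
grasp_force: 0.0
```

Call:
arm_command([
  {"grip": 1,"linear": [-301,129,0],"rot": [0,0,0.32]},
  {"grip": 1,"linear": [-301,129,0],"rot": [0,0,0.32]},
  {"grip": 1,"linear": [-301,129,0],"rot": [0,0,0.32]},
  {"grip": 1,"linear": [-301,129,0],"rot": [0,0,0.32]},
  {"grip": 1,"linear": [-301,129,0],"rot": [0,0,0.32]},
  {"grip": 1,"linear": [-301,129,0],"rot": [0,0,0.32]},
  {"grip": 1,"linear": [-301,129,0],"rot": [0,0,0.32]},
  {"grip": 1,"linear": [-301,129,0],"rot": [0,0,0.32]},
  {"grip": 1,"linear": [-301,129,0],"rot": [0,0,0.32]},
])

```text
clock: 18.95
position: [461.2, 322.7, 170.1]
ee_rot: [-0.648, 0.762, -0.0, -0.0]
contact_force: [-0.8, -0.7, 1.1]
gripper_width: 85.3
grasp_force: 0.0
```

```bash
python3 - <<'E'
from look import *
from mos import crop
p=imaging.get_image('scene');q=imaging.get_image('top')
print(arm.read_state()['position'])
for n in(p,q): n['frame']=cv2.cvtColor(n['frame'],cv2.COLOR_RGB2BGR)
A=crop(p['frame'],310,100,110,190,3);B=crop(q['frame'],220,150,110,150,3)
B=np.vstack([B,np.zeros((A.shape[0]-B.shape[0],B.shape[1],3),np.uint8)])
cv2.imwrite('pics/c4.png',np.hstack([A,B]))
E
```

```text
[461.17878015 322.94419153 170.21219675]
```

View pics/c4.png

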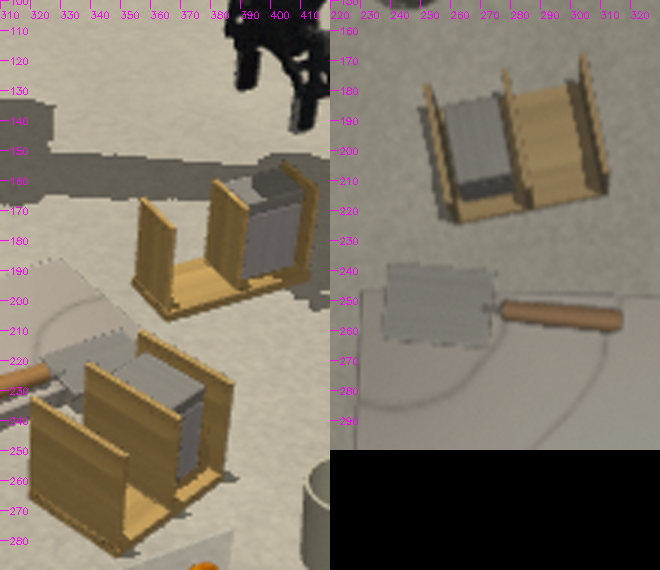

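The first tin stands in the board rack's +y bay (top image around (268,190)), level below the cheek tops; the second is still in the caddy under the open fingers.

Call:
arm_command([
  {"grip": 1,"linear": [0,0,40],"rot": [0,0,0]},
  {"grip": 1,"linear": [0,0,80],"rot": [0,0,0]},
  {"grip": 1,"linear": [0,0,110],"rot": [0,0,0]},
  {"grip": 1,"linear": [0,0,120],"rot": [0,0,0]},
  {"grip": 1,"linear": [0,0,120],"rot": [0,0,0]},
  {"grip": 0.3,"linear": [0,0,120],"rot": [0,0,0]},
  {"grip": 0.3,"linear": [0,0,120],"rot": [0,0,0]},
  {"grip": 0.3,"linear": [0,0,120],"rot": [0,0,0]},
  {"grip": 0.3,"linear": [0,0,120],"rot": [0,0,0]},
  {"grip": 0,"linear": [0,0,120],"rot": [0,0,0]},
])

```text
clock: 20.3
position: [460.8, 324.5, 51.6]
ee_rot: [-0.648, 0.761, 0.0, 0.001]
contact_force: [-2.5, -0.2, 6.6]
gripper_width: 45.3
grasp_force: 63.1
```

Call:
arm_command([
  {"grip": 0,"linear": [0,0,0],"rot": [0,0,0]},
  {"grip": 0,"linear": [0,0,-5],"rot": [0,0,0]},
  {"grip": 0,"linear": [0,0,-10],"rot": [0,0,0]},
  {"grip": 0,"linear": [0,0,-10],"rot": [0,0,0]},
  {"grip": 0,"linear": [0,0,-10],"rot": [0,0,0]},
  {"grip": 0,"linear": [0,0,-10],"rot": [0,0,0]},
  {"grip": 0,"linear": [0,0,-10],"rot": [0,0,0]},
])

```text
clock: 21.18
position: [460.5, 323.9, 60.1]
ee_rot: [-0.648, 0.761, -0.0, -0.0]
contact_force: [-0.3, -0.7, -6.1]
gripper_width: 45.2
grasp_force: 62.1
```

```bash
python3 - <<'E'
from look import *
for i in range(4):
    imaging.get_image('top');s=arm.read_state();print(s['clock'],np.round(s['contact_force'],1),s['gripper_width'],np.round(s['position'],1))
E
python3 plan.py 461.765,323.6,60,2.98 461.8,323.6,165,2.98 395,60,165,2.98 395,60,62.3,2.98
```

```text
21.225 [ 0.4 -0.5 -4.4] 45.122051627589954 [460.5 323.9  60.2]
21.275 [-0.3 -0.4 -5.5] 45.58912309848958 [460.6 323.9  60.2]
21.325 [-1.   1.1 -5. ] 45.366532749865286 [460.6 323.9  60.2]
21.375 [ 0.1 -0.7 -5.8] 45.29799376599027 [460.6 323.9  60.3]
[([0.0, -0.0, -10.0], np.float64(0.0), np.float64(0.2))]
  cmd [461.765, 323.616, 60.31, 2.98]
[([0.0, -0.0, -105.0], np.float64(0.0), np.float64(1.7))]
  cmd [461.765, 323.616, 165.31, 2.98]
[([271.0, 24.0, 0.0], np.float64(0.0), np.float64(4.4))]
  cmd [394.556, 59.988, 165.31, 2.98]
[([-0.0, -0.0, 103.0], np.float64(0.0), np.float64(1.6))]
  cmd [394.556, 59.988, 62.31, 2.98]
```

Also full (about 0.54 kg), so it goes to the other board bay.

Call:
arm_command([
  {"grip": 0,"linear": [0,0,-35],"rot": [0,0,0]},
  {"grip": 0,"linear": [0,0,-75],"rot": [0,0,0]},
  {"grip": 0,"linear": [0,0,-105],"rot": [0,0,0]},
  {"grip": 0,"linear": [34,3,-105],"rot": [0,0,0]},
  {"grip": 0,"linear": [84,7,-105],"rot": [0,0,0]},
  {"grip": 0,"linear": [138,12,-105],"rot": [0,0,0]},
  {"grip": 0,"linear": [192,17,-105],"rot": [0,0,0]},
  {"grip": 0,"linear": [240,21,-105],"rot": [0,0,0]},
  {"grip": 0,"linear": [271,24,-105],"rot": [0,0,0]},
  {"grip": 0,"linear": [271,24,-105],"rot": [0,0,0]},
])

```text
clock: 22.62
position: [392.3, 58.3, 165.4]
ee_rot: [-0.647, 0.762, 0.0, -0.0]
contact_force: [0.1, 0.4, -5.6]
gripper_width: 45.3
grasp_force: 64.3
```

Call:
arm_command([
  {"grip": 0,"linear": [0,0,35],"rot": [0,0,0]},
  {"grip": 0,"linear": [0,0,70],"rot": [0,0,0]},
  {"grip": 0,"linear": [0,0,90],"rot": [0,0,0]},
  {"grip": 0,"linear": [0,0,98],"rot": [0,0,0]},
  {"grip": 0,"linear": [0,0,102],"rot": [0,0,0]},
  {"grip": 0,"linear": [0,0,104],"rot": [0,0,0]},
  {"grip": 0,"linear": [0,0,104],"rot": [0,0,0]},
])

```text
clock: 23.5
position: [394.2, 60.5, 61.8]
ee_rot: [-0.648, 0.761, -0.0, 0.001]
contact_force: [0.1, 0.5, -5.2]
gripper_width: 45.4
grasp_force: 64.4
```

Call:
arm_command([
  {"grip": 0,"linear": [0,0,1],"rot": [0,0,0]},
  {"grip": 0,"linear": [0,0,1],"rot": [0,0,0]},
  {"grip": 0,"linear": [0,0,1],"rot": [0,0,0]},
])

```text
clock: 23.88
position: [394.2, 60.5, 61.6]
ee_rot: [-0.649, 0.761, -0.0, 0.001]
contact_force: [-3.4, 0.8, 5.2]
gripper_width: 45.7
grasp_force: 65.8
```

Call:
arm_command([
  {"grip": 1,"linear": [0,0,-1],"rot": [0,0,0]},
  {"grip": 1,"linear": [0,0,-1],"rot": [0,0,0]},
  {"grip": 1,"linear": [0,0,-1],"rot": [0,0,0]},
  {"grip": 1,"linear": [0,0,-1],"rot": [0,0,0]},
  {"grip": 1,"linear": [0,0,-15],"rot": [0,0,0]},
  {"grip": 1,"linear": [0,0,-45],"rot": [0,0,0]},
  {"grip": 1,"linear": [0,0,-75],"rot": [0,0,0]},
  {"grip": 1,"linear": [0,0,-75],"rot": [0,0,0]},
])

```text
clock: 24.88
position: [395.1, 61.0, 137.2]
ee_rot: [-0.648, 0.761, -0.001, 0.003]
contact_force: [0.2, 0.6, -0.5]
gripper_width: 85.6
grasp_force: 0.0
```

Call:
arm_command([
  {"grip": 1,"linear": [0,0,0],"rot": [0,0,-0.18]},
  {"grip": 1,"linear": [0,0,0],"rot": [0,0,-0.36]},
  {"grip": 1,"linear": [0,0,0],"rot": [0,0,-0.54]},
  {"grip": 1,"linear": [0,0,0],"rot": [0,0,-0.72]},
  {"grip": 1,"linear": [0,0,0],"rot": [0,0,-0.9]},
  {"grip": 1,"linear": [0,0,0],"rot": [0,0,-1.08]},
  {"grip": 1,"linear": [0,0,0],"rot": [0,0,-1.26]},
  {"grip": 1,"linear": [0,0,0],"rot": [0,0,-1.44]},
  {"grip": 1,"linear": [0,0,0],"rot": [0,0,-1.57]},
  {"grip": 1,"linear": [0,0,0],"rot": [0,0,-1.57]},
])

```text
clock: 26.12
position: [393.2, 59.9, 134.4]
ee_rot: [0.997, -0.081, -0.001, 0.0]
contact_force: [0.2, 0.5, -0.1]
gripper_width: 85.6
grasp_force: 0.0
```

Call:
arm_command([
  {"grip": 1,"linear": [0,0,0],"rot": [0,0,0]},
  {"grip": 1,"linear": [0,0,30],"rot": [0,0,0]},
  {"grip": 1,"linear": [0,0,58],"rot": [0,0,0]},
  {"grip": 1,"linear": [0,0,73],"rot": [0,0,0]},
  {"grip": 1,"linear": [0,0,73],"rot": [0,0,0]},
  {"grip": 0.5,"linear": [0,0,73],"rot": [0,0,0]},
  {"grip": 0.5,"linear": [0,0,73],"rot": [0,0,0]},
  {"grip": 0.5,"linear": [0,0,73],"rot": [0,0,0]},
  {"grip": 0.3,"linear": [0,0,73],"rot": [0,0,0]},
  {"grip": 0,"linear": [0,0,73],"rot": [0,0,0]},
])

```text
clock: 27.38
position: [394.7, 60.8, 63.2]
ee_rot: [0.997, -0.08, 0.001, -0.001]
contact_force: [-0.3, 1.8, 5.8]
gripper_width: 65.5
grasp_force: 68.6
```

```bash
sed -E -i 's/, 62\.3[0-9]*, .*\]/, 62.31, 4.5503]/' cmd.json; cat cmd.json; python3 plan.py 395,60,175,4.55/480,-10,175,3.65 646.7,-16.2,175,3.30 646.7,-16.2,55,3.30
```

```text
[394.5557244467613, 59.98764228086253, 62.31, 4.5503][([0.0, -0.0, -113.0], np.float64(0.0), np.float64(1.8)), ([96.0, 55.0, -113.0], np.float64(0.9), np.float64(4.8))]
  cmd [480.421, -9.784, 175.31, 3.65]
[([87.0, -142.0, 0.0], np.float64(0.35), np.float64(2.7))]
  cmd [646.814, -16.607, 175.31, 3.3]
[([-0.0, 0.0, 120.0], np.float64(0.0), np.float64(1.9))]
  cmd [646.814, -16.607, 55.31, 3.3]
```

Call:
arm_command([
  {"grip": 0,"linear": [0,0,-30],"rot": [0,0,0]},
  {"grip": 0,"linear": [0,0,-75],"rot": [0,0,0]},
  {"grip": 0,"linear": [0,0,-113],"rot": [0,0,0.05]},
  {"grip": 0,"linear": [14,8,-113],"rot": [0,0,0.2]},
  {"grip": 0,"linear": [34,20,-113],"rot": [0,0,0.37]},
  {"grip": 0,"linear": [56,32,-113],"rot": [0,0,0.54]},
  {"grip": 0,"linear": [78,45,-113],"rot": [0,0,0.71]},
  {"grip": 0,"linear": [96,55,-113],"rot": [0,0,0.85]},
  {"grip": 0,"linear": [96,55,-113],"rot": [0,0,0.9]},
  {"grip": 0,"linear": [96,55,-113],"rot": [0,0,0.9]},
])

```text
clock: 28.62
position: [477.9, -9.9, 173.5]
ee_rot: [0.862, -0.506, -0.002, 0.001]
contact_force: [0.5, 0.2, -5.7]
gripper_width: 65.3
grasp_force: 70.5
```

Call:
arm_command([
  {"grip": 0,"linear": [16,-26,0],"rot": [0,0,0.1]},
  {"grip": 0,"linear": [41,-66,0],"rot": [0,0,0.22]},
  {"grip": 0,"linear": [66,-108,0],"rot": [0,0,0.32]},
  {"grip": 0,"linear": [87,-142,0],"rot": [0,0,0.35]},
  {"grip": 0,"linear": [87,-142,0],"rot": [0,0,0.35]},
  {"grip": 0,"linear": [87,-142,0],"rot": [0,0,0.35]},
  {"grip": 0,"linear": [87,-142,0],"rot": [0,0,0.35]},
  {"grip": 0,"linear": [87,-142,0],"rot": [0,0,0.35]},
])

```text
clock: 29.62
position: [645.4, -15.9, 175.8]
ee_rot: [0.761, -0.648, 0.0, -0.0]
contact_force: [0.1, -0.5, -4.9]
gripper_width: 65.2
grasp_force: 72.7
```

Call:
arm_command([
  {"grip": 0,"linear": [0,0,15],"rot": [0,0,0]},
  {"grip": 0,"linear": [0,0,30],"rot": [0,0,0]},
  {"grip": 0,"linear": [0,0,42],"rot": [0,0,0]},
  {"grip": 0,"linear": [0,0,50],"rot": [0,0,0]},
  {"grip": 0,"linear": [0,0,54],"rot": [0,0,0]},
  {"grip": 0,"linear": [0,0,55],"rot": [0,0,0]},
])

```text
clock: 30.38
position: [646.2, -16.1, 120.2]
ee_rot: [0.761, -0.648, 0.0, 0.0]
contact_force: [0.8, -0.1, -4.8]
gripper_width: 65.4
grasp_force: 72.8
```

Call:
arm_command([
  {"grip": 0,"linear": [0,0,20],"rot": [0,0,0]},
  {"grip": 0,"linear": [0,0,40],"rot": [0,0,0]},
  {"grip": 0,"linear": [0,0,55],"rot": [0,0,0]},
  {"grip": 0,"linear": [0,0,62],"rot": [0,0,0]},
  {"grip": 0,"linear": [0,0,65],"rot": [0,0,0]},
  {"grip": 0,"linear": [0,0,66],"rot": [0,0,0]},
  {"grip": 0,"linear": [0,0,67],"rot": [0,0,0]},
  {"grip": 0,"linear": [0,0,68],"rot": [0,0,0]},
  {"grip": 0,"linear": [0,0,68],"rot": [0,0,0]},
])

```text
clock: 31.5
position: [646.5, -16.0, 53.3]
ee_rot: [0.761, -0.648, 0.0, -0.0]
contact_force: [-1.8, 0.1, 0.0]
gripper_width: 65.1
grasp_force: 73.0
```

Resting on the floor (force back to zero); release and withdraw upward.

Call:
arm_command([
  {"grip": 1,"linear": [0,0,0],"rot": [0,0,0]},
  {"grip": 1,"linear": [0,0,0],"rot": [0,0,0]},
  {"grip": 1,"linear": [0,0,0],"rot": [0,0,0]},
  {"grip": 1,"linear": [0,0,-2],"rot": [0,0,0]},
  {"grip": 1,"linear": [0,0,-20],"rot": [0,0,0]},
  {"grip": 1,"linear": [0,0,-55],"rot": [0,0,0]},
  {"grip": 1,"linear": [0,0,-100],"rot": [0,0,0]},
  {"grip": 1,"linear": [0,0,-140],"rot": [0,0,0]},
  {"grip": 1,"linear": [0,0,-140],"rot": [0,0,0]},
])

```text
clock: 32.62
position: [648.6, -15.9, 198.6]
ee_rot: [0.762, -0.648, 0.004, -0.004]
contact_force: [-0.4, -0.1, -0.3]
gripper_width: 85.4
grasp_force: 0.0
```

Call:
arm_command([
  {"grip": 1,"linear": [30,60,0],"rot": [0,0,0]},
  {"grip": 1,"linear": [80,110,0],"rot": [0,0,0]},
  {"grip": 1,"linear": [130,160,0],"rot": [0,0,0]},
  {"grip": 1,"linear": [150,180,0],"rot": [0,0,0]},
  {"grip": 1,"linear": [150,180,0],"rot": [0,0,0]},
])

```text
clock: 33.25
position: [489.9, -194.8, 192.7]
ee_rot: [0.76, -0.65, -0.0, 0.0]
contact_force: [0.6, -0.4, -0.7]
gripper_width: 85.2
grasp_force: 0.0
```

```bash
python3 - <<'E'
from look import *
from mos import crop
p=imaging.get_image('scene');q=imaging.get_image('top')
for n in(p,q): n['frame']=cv2.cvtColor(n['frame'],cv2.COLOR_RGB2BGR)
cv2.imwrite('pics/c5.png',np.hstack([crop(p['frame'],310,180,95,110,4),crop(q['frame'],230,150,95,110,4)]))
E
```

```text
(no output)
```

View pics/c5.png

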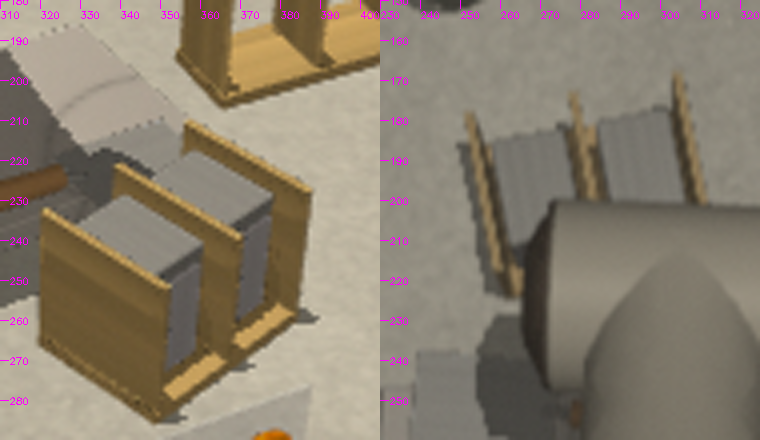

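Both tins stand upright in the two board-rack bays (scene around (340,240) and (360,225)), and the caddy is empty.

```bash
python3 -c "
from bench import job;print(job.job_done())"
```

```text
the job is handed in; nothing more can be done
None
```

Both tins felt full (about 0.57 and 0.54 kg); I stood each on the slab, retook it by its narrow sides and set it upright in its own bay of the board rack, then handed in the job after about 33 s.

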